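# Set the kiln controller's outer ring through its gate to the limit stop

### The arm

A 6-joint arm with a two-finger parallel gripper is mounted at the origin on a cart in front of the work surface, level with it; the furniture and walls round the work are solid. World frame = base frame: x ahead of the robot, y to its left, z up, the work surface at z = 0. Lengths are in m, angles in rad, forces in N, time in s.
With the tool pointing down it reaches from about 0.225 to 0.875 m from the base axis. Payload 3.4 kg.
Tool frame: the origin (TCP) lies between the finger pads; the fingertips stand 11 mm ahead of it and the grasp point (between the pads) lies 8 mm behind it; z points along the fingers, y is the line along which they close (so a half turn about z gives the same grasp; the last joint's range is limited). The gripper opens to 85 mm and grips with 20 to 120 N. Pads are 22 mm wide; open, the fingers measure 114 mm over their backs; the gripper's body (76 mm by 85 mm) begins 54 mm behind the grasp point. The pads swing forward as they close: fully open they stand 13 mm farther back than shut.
Start: joints at [1.003, 0.276, 1.505, -0, 1.361, -0.121], TCP at [0.248, 0.519, 0.242] pointing down, gripper open.
Joint ranges: [-2.89, 2.89], [-0.75, 2.08], [0.22, 2.7], [-1.18, 4.32], [0.11, 2.71], [-2.7, 2.7]. Speed limits (rad/s): [2.57, 2.57, 3.14, 3.14, 3.14, 3.14].

### API

Orientations are given as a unit quaternion [w, x, y, z].
In Python, from rig import manip, imaging gives the robot as it stands. The module is installed in compiled form; this text tells all that it offers.
- The arm moves only by the tool jog_arm, never from a script. Its argument "deltas" is one flat list of numbers, 7 for each row, row after row: the turn, a rotation vector about the world's x, y, z in degrees, then the shift along the world's x, y, z in mm, then the opening, from 0 (shut) to 1 (fully open). In form: [ax, ay, az, tx, ty, tz, gripper, ax, ay, az, tx, ty, tz, gripper, ...]. A call has 1 to 20 rows; each row is the pose to reach, as a shift and turn from the pose commanded when the call began; what a row does not reach only later rows make up. A row lasts 1/10 s, in which the tool goes at most 50 mm and 8.59 degrees, less where a joint would pass 70% of its speed; a pose out of reach is approached as far as the arm can. A call with a gripper value outside its range is refused whole. The fingers move at their own pace and stop on an object; "grip_force" is the grip in N (left out, the last holds). Time passes only in rows, so rows that repeat a pose let the fingers close. It gives the time, the measured TCP pose, the force, the opening and the grip force at its end, in the units of the state.
- manip.get_state(): the state, without advancing time (a new reading comes with each control period).
- imaging.get_image(name): name is "side" or "top"; returns the picture (480x640x3 uint8, blue, green, red); there is no depth.
- imaging.calibration(name): a dict with "mtx" (3x3 intrinsics, pixels), "cam_to_world" (4x4, takes a point from camera to world coordinates). Camera axes: x right, y down, z forward; pixel columns grow to the right and rows downward; lengths in m; the calibration is good to about 2 mm. A picture is of the moment at which its call begins. calibration takes no time and is no camera call.
- manip.sign_off(): hands the job in; it is judged then, once.
The state is a dict: "clock": time; "qpos": joint angles; "qd": joint speeds; "effort": joint torques, N m; "position": TCP position; "ee_rot": TCP orientation; "contact_force": force on the tool from outside, world axes, zero at the start; "moment": the same for the moment, N m; "width": finger opening in m; "gripper_force": force on a finger pad.
Only numpy, scipy, OpenCV 4.12 (cv2) and the standard library are available. Lean on these libraries where they do the work, as an engineer would, in place of code of your own. Each camera call takes 0.05 s, during which the arm holds its last target. There are 200 camera calls.

### The job

Set the kiln controller for firing: turn the wide outer ring of its double knob clockwise, pressing it down gently on its spring so that its tab slips under the gate, and go on until you feel the tab bear lightly on the limit pin; then let go so that the ring stands fully up again beyond the gate. The small inner knob on top must stay as it is set. Never push the spring down hard or force the tab against the gate or the pin, and leave the things around it alone.

Things in the scene. Friction and masses are not known exactly. Their poses are not given: they have to be found in the camera images.
- controller: grey metal kiln controller case, 150 (x) x 200 (y) x 45 mm high, fixed on the table; origin at the centre of its underside, z up. The double knob stands on its flat top, axis upright at (-10, -40) mm in the case frame
- dial_axis (a point): point where the axis of the double knob meets the case top (45 mm above the table). Above it stands the black knurled outer ring: 58 mm diameter, to be gripped from 20 to 48 mm above the case top (its lower part, 55 mm diameter, bears the tab), and on it the inner knob
- ring_turn (a joint): outer ring's turn, rad; grows clockwise as seen from above; it starts between 0 and 0.4. Turning friction about 0.06 N m. With the ring standing up the tab meets the gate at about 0.70; it must pass under it and is clear of it from about 1.0 on. A grip of some 35 N on the ring holds for pressing and turning
- ring_press (a joint): how far the outer ring is pushed down, m; 0 = standing fully up. Spring: 3 N preload plus 2.5 N per mm. The tab passes under the gate when the ring is down by more than 3 mm (10.5 N); 4 mm (13 N) is right. More than 5.4 mm (16.5 N) overloads the spring's seat. The ring comes up by itself when no longer pressed, unless the tab is beneath the gate
- tab: steel tab fixed to the lower edge of the outer ring, sticking out to 40 mm from the axis, 5 mm wide, 4 mm thick, top 11 mm above the case top with the ring up; its origin lies on the knob axis at the case top and sinks with the ring. Its force against gate or pin must stay below 20 N (0.7 N m on the ring, friction apart); 5 N (0.18 N m) is plenty to feel the pin
- gate: fixed steel gate on the dial plate, origin on the knob axis at the case top. It carries the tooth and, clockwise of it, the limit pin: upright, 6 mm diameter, 14 mm high, 36 mm from the axis, on a flat arm with a brass screw, clamped at another angle each time: the tab meets it somewhere from 1.07 to 1.39 rad of the ring, to be felt. Both are rigid: 0.01 rad too far adds some 10 N at the tab
- gate_tooth (a point): middle of the underside of the gate's tooth, which is 5 mm wide, 31 to 44 mm from the axis and 8 to 14 mm above the case top, on a post outside the tab's path; this point is 37.5 mm from the axis
- hold_mark (a point): pointer mark on the rim of the inner knob (plain aluminium, 33 mm diameter tapering to 30, 49 to 64 mm above the case top, on its own spindle, turns at a touch); 14.5 mm from the axis
- pinch_pot: small grey clay pot, 67 mm wide, 49 mm high, behind the controller; origin at the centre of its underside
- brass_stamp: stamp with black handle standing upright, 31 mm wide, 91 mm high, behind the controller; origin at the centre of its underside
- glazed_tile: test tile 34 x 52 x 9 mm lying on the controller's top, beside the dial; origin at the centre of its underside

How it is judged:
On the way, in this order (a step that is already met when the one before it is completed fails the run):
1. the ring, pressed down, has carried its tab under the gate (value of joint ring_turn above 0.8 rad and value of joint ring_press above 0.002 m).
2. beyond the gate, the tab bears on the limit pin (value of joint ring_turn above 1.02 rad and contact force between tab and gate above 1.5 N), for 0.1 s.
At the end, for the whole second after the job is handed in: the ring is let go and stands fully up (within 0.8 mm) beyond the gate (ring_turn above 1.0 rad), after its tab has borne on the limit pin; the inner knob's mark is within 2 mm of where it was (value of joint ring_turn above 1 rad and value of joint ring_press below 0.0008 m and distance of hold_mark from where it was at the start of the episode below 0.002 m); the robot touches nothing.
It fails at once if the inner knob is turned (its mark moves more than 2 mm) (distance of hold_mark from where it was at the start of the episode above 0.002 m).
It fails at once if the ring is pushed down hard (more than 5.4 mm, 16.5 N) (value of joint ring_press above 0.0054 m).
It fails at once if the tab is forced against the gate's tooth or the limit pin with more than 20 N (contact force between tab and gate above 20 N).
It fails at once if the pot, stamp or tile is shifted more than 15 mm (distance of any of pinch_pot, brass_stamp, glazed_tile from where it was at the start of the episode above 0.015 m).
It also fails if it takes over 70 s, if anything falls off the work surface, if the arm or the gripper's body presses on something with over 40 N, if the wrist force passes 120 N, or if a joint passes its speed limit or range.

## Working session

There is one attempt and no reset: what is moved stays moved. The work goes in short steps, Python scripts to look and compute and a tool call to move; the robot and the scene stay as the last step left them, time stands still between calls to the robot, and variables do not carry over. Pictures are saved under pics/ and viewed, at most 10 in all, crops included, and the job is handed in when it is done.

Besides the shell and the picture viewer there is one more tool, called after ">>>" as name(argument=value, ...), one argument or row to a line, values as JSON. jog_arm: Moves the arm, as the interface text tells. Its arguments: {"type":"object","properties":{"deltas":{"type":"array"},"grip_force":{"type":"number"}},"required":["deltas"]}

```bash
mkdir -p pics; python3 - <<'E'
from rig import manip, imaging
import cv2, numpy as np
print(manip.get_state())
for n in ("side","top"):
    im=imaging.get_image(n); cv2.imwrite(f"pics/{n}0.png",im)
    c=imaging.calibration(n); print(n,np.round(c["mtx"],1).tolist(),np.round(c["cam_to_world"],4).tolist())
E
```

```text
{'clock': 0.0, 'qpos': array([ 1.00299536e+00,  2.76605515e-01,  1.50617243e+00, -3.10343253e-05,
        1.36070453e+00, -1.20958544e-01]), 'qd': array([-5.97627535e-04, -8.44880355e-04, -1.42345988e-06,  7.53641432e-04,
        1.60429534e-04,  7.29763183e-04]), 'effort': array([ 9.24512788e-04, -4.16763318e+01, -2.45801586e+01, -2.98308332e-04,
        1.10727726e-02,  5.62371270e-06]), 'position': array([0.24817506, 0.51809739, 0.24141805]), 'ee_rot': array([-3.04732485e-04,  2.21563821e-01,  9.75145415e-01, -8.94554146e-04]), 'contact_force': array([ 0.39245407, -0.90396919, -0.26811087]), 'moment': array([-0.04287515, -0.014865  , -0.05273203]), 'gripper_force': 0.0, 'width': 0.08522490119068249}
side [[585.2, 0.0, 329.6], [0.0, 585.2, 242.9], [0.0, 0.0, 1.0]] [[0.8774, -0.2343, 0.4187, 0.1953], [-0.4797, -0.4135, 0.7739, -0.7756], [-0.0082, -0.8798, -0.4752, 0.543], [0.0, 0.0, 0.0, 1.0]]
top [[563.2, 0.0, 316.4], [0.0, 563.2, 236.2], [0.0, 0.0, 1.0]] [[0.1519, -0.9676, 0.2018, 0.4267], [-0.9884, -0.149, 0.0297, -0.1075], [0.0013, -0.204, -0.979, 0.9401], [0.0, 0.0, 0.0, 1.0]]
```

View pics/top0.png

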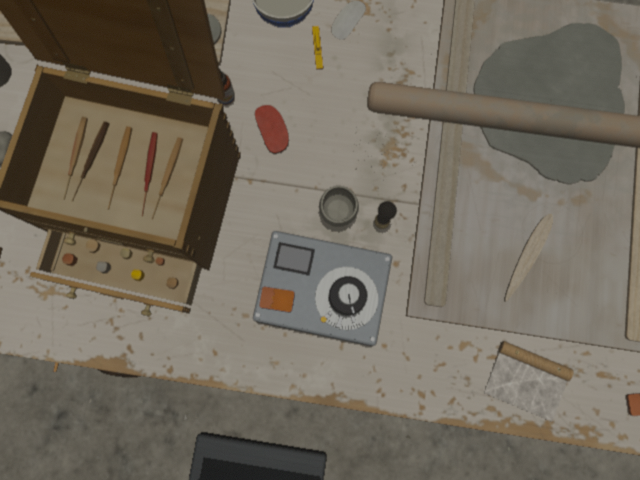

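View pics/side0.png

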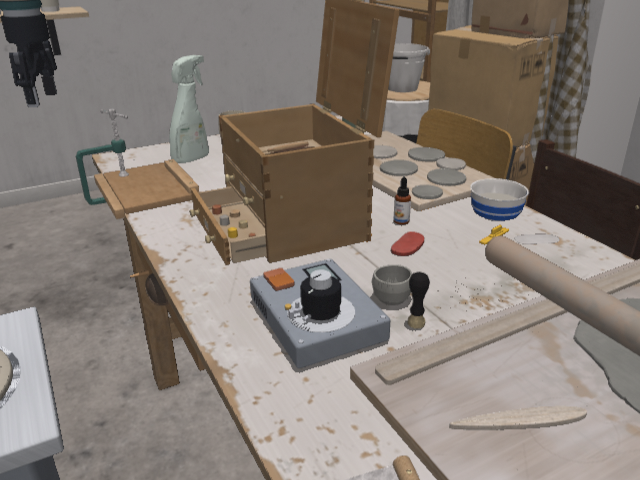

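The top view shows the case around (323,288), knob at (348,296), tile at (277,300), pot (340,207), stamp (386,211). The side view shows the gate to the left of the knob at about (295,308). I'll zoom in and measure.

```bash
cat > h.py <<'E'
from rig import manip, imaging
import cv2, numpy as np
def ray(n,u,v,z):
    c=imaging.calibration(n); T=c["cam_to_world"]
    d=T[:3,:3]@np.linalg.solve(c["mtx"],[u,v,1.]); o=T[:3,3]
    return o+d*(z-o[2])/d[2]
def proj(n,p):
    c=imaging.calibration(n); q=np.linalg.inv(c["cam_to_world"])@np.r_[p,1]
    q=c["mtx"]@q[:3]; return q[:2]/q[2]
E
python3 - <<'E'
from h import *
t=cv2.imread("pics/top0.png"); s=cv2.imread("pics/side0.png")
a=cv2.resize(t[255:345,250:400],None,fx=5,fy=5,interpolation=cv2.INTER_CUBIC)[:, :750]
cv2.imwrite("pics/tc.png",a)
b=cv2.resize(s[255:355,250:390],None,fx=5,fy=5,interpolation=cv2.INTER_CUBIC)
cv2.imwrite("pics/sc.png",b)
# case outline (top): bluish grey
hsv=cv2.cvtColor(t,cv2.COLOR_BGR2HSV)
print(t[245,340],t[330,290],t[310,375],t[296,335],t[296,348])
# ring dark mask
m=(t[255:345,300:400].max(2)<50).astype(np.uint8)
cs,_=cv2.findContours(m,cv2.RETR_EXTERNAL,cv2.CHAIN_APPROX_NONE)
c=max(cs,key=cv2.contourArea)+np.array([300,255]); e=cv2.fitEllipse(c); print("ring",e)
for z in (.08,.093): print(ray("top",*e[0],z))
E
```

```text
[105 104 102] [ 94 102 108] [143 148 147] [47 48 48] [92 95 95]
ring ((347.2701416015625, 295.2383728027344), (33.23958206176758, 33.5242919921875), 71.9207534790039)
[ 0.52025886 -0.14200508  0.08      ]
[ 0.51884536 -0.14148422  0.093     ]
```

View pics/tc.png

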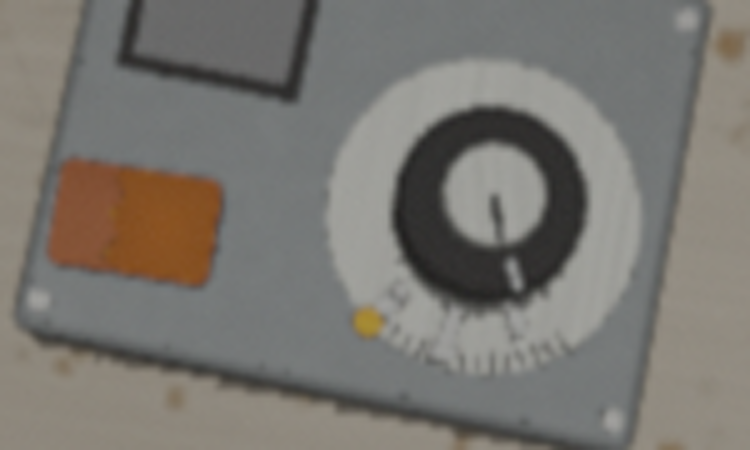

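View pics/sc.png

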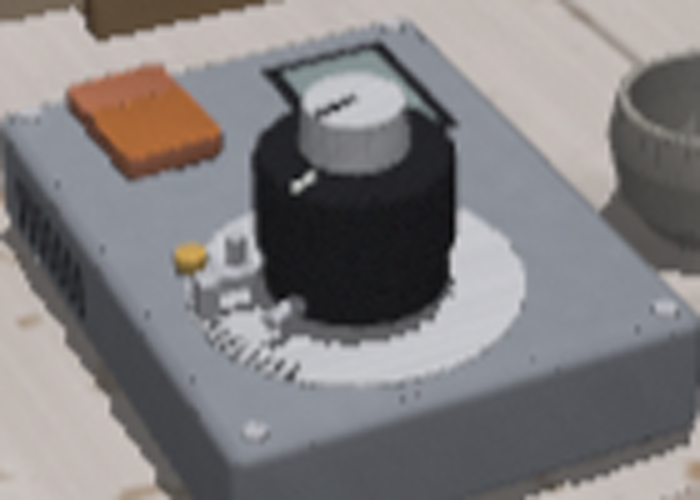

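Crops show: inner knob centre at top px (349,293.6); in the side view tab ≈ (307,316), tooth ≈ (297,314), pin top ≈ (297,302.6), screw ≈ (288,306). I'll work out the axis and angles.

```bash
python3 - <<'E'
from h import *
t=cv2.imread("pics/top0.png"); s=cv2.imread("pics/side0.png")
for n,im,(x0,x1,y0,y1) in (("top",t,(336,362,282,305)),("side",s,(308,334,266,292))):
    pass
m=(t[281:307,335:361].min(2)>75).astype(np.uint8)
cs,_=cv2.findContours(m,cv2.RETR_EXTERNAL,cv2.CHAIN_APPROX_NONE); c=max(cs,key=cv2.contourArea)
e=cv2.fitEllipse(cv2.convexHull(c)); u=np.array(e[0])+[335,281]; print("knob px",u,e[1]); K=ray("top",*u,.109); print("knob top->axis",K)
print("side knob top", ray("side",250+355/5,255+100/5,.109))
# dial plate circle & screws
P=[ray("top",250+x/5,255+y/5,.045) for x,y in ((686,18),(38,298),(612,420))]
print("screws",np.round(P,4)); 
print("plate",ray("top",250+484/5,255+217/5,.045))
d=(P[0]-P[2])[:2]; l=(P[1]-P[2])[:2]; print(np.linalg.norm(d),np.linalg.norm(l))
ex=d/np.linalg.norm(d); ey=np.array([-ex[1],ex[0]]); cen=(P[0]+P[1])[:2]/2; A=cen-.010*ex-.040*ey; print("case axis",A,np.degrees(np.arctan2(ex[1],ex[0])))
for nm,px,z in (("tab",(285,308),.054),("tooth",(235,296),.058),("pintop",(235,238),.059),("screw",(190,250),.055),("ringmark",(303,181),.091)):
    p=ray("side",250+px[0]/5,255+px[1]/5,z)[:2]-K[:2]; print(nm,np.round(p*1e3,1),np.hypot(*p),np.degrees(np.arctan2(p[1],p[0])))
E
```

```text
knob px [348.47406769 293.46508503] (21.134244918823242, 21.2667236328125)
knob top->axis [ 0.51996699 -0.14223131  0.109     ]
side knob top [ 0.52127458 -0.14666292  0.109     ]
screws [[ 0.5922 -0.1987  0.045 ]
 [ 0.4723 -0.0079  0.045 ]
 [ 0.4623 -0.1919  0.045 ]]
plate [ 0.5189845  -0.14337647  0.045     ]
0.13012943498350407 0.1842922584450434
case axis [ 0.52021894 -0.14269893] -2.977052029651392
tab [-27.9 -15.1] 0.03177120705659278 -151.53113759669426
tooth [-40.2  -8. ] 0.040947043652992794 -168.7282693123107
pintop [-28.  17.] 0.03275676611933054 148.69464797728446
screw [-39.8  23.3] 0.04609028247836842 149.6948542320099
ringmark [-18.4  -9.7] 0.02082903122707644 -152.15834312942945
```

>>> jog_arm(
  deltas=[0,0,-10,15,-40,20,1,0,0,-10,15,-85,20,1,0,0,-10,20,-130,20,1,0,0,-20,25,-175,20,1,0,0,-20,30,-220,20,1,0,0,-20,35,-265,20,1,0,0,-20,40,-310,20,1,0,0,-30,45,-350,20,1,0,0,-34,55,-390,20,1,0,0,-34,70,-430,20,1,0,0,-34,90,-470,20,1,0,0,-34,110,-510,20,1,0,0,-34,135,-550,10,1,0,0,-34,165,-590,0,1,0,0,-34,200,-630,-20,1,0,0,-34,235,-661,-30,1,0,0,-34,272,-661,-40,1,0,0,-34,272,-661,-40,1,0,0,-34,272,-661,-40,1,0,0,-34,272,-661,-40,1],
  grip_force=35,
)

```text
clock: 2.1
position: [0.5193, -0.1418, 0.2022]
ee_rot: [-0.001, 0.497, 0.868, -0.0]
contact_force: [-0.5, -0.1, 0.1]
width: 0.0852
gripper_force: 0.0
```

>>> jog_arm(
  deltas=[0,0,0,0,0,-30,1,0,0,0,0,0,-60,1,0,0,0,0,0,-72,1,0,0,0,0,0,-72,1,0,0,0,0,0,-72,1],
)

```text
clock: 2.6
position: [0.5208, -0.1424, 0.1316]
ee_rot: [0.001, 0.497, 0.868, 0.0]
contact_force: [0.5, 0.8, 0.8]
width: 0.0856
gripper_force: 0.0
```

```bash
python3 - <<'E'
from h import *
print(manip.get_state()["position"])
a=imaging.get_image("side")[215:355,240:400]; b=imaging.get_image("top")[240:350,280:420]
a=cv2.resize(a,(480,420),interpolation=cv2.INTER_CUBIC); b=cv2.resize(b,(300,236))
o=np.zeros((420,790,3),np.uint8); o[:,:480]=a; o[:236,490:]=b
cv2.imwrite("pics/p1.png",o)
E
```

```text
[ 0.52079445 -0.14244428  0.13160165]
```

View pics/p1.png

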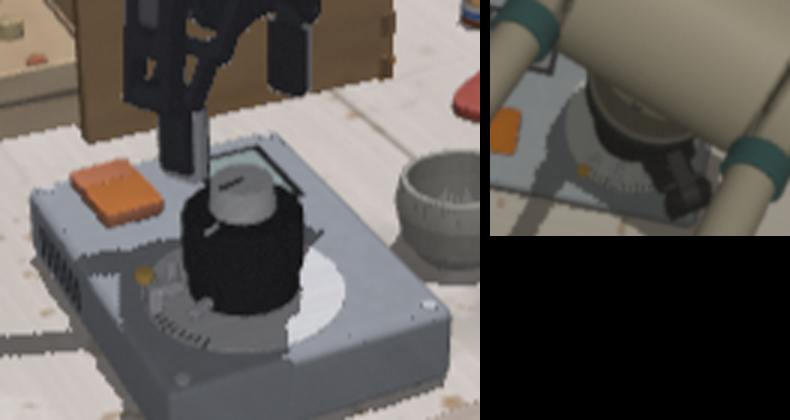

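The side view shows the open fingers straddling the knob symmetrically (tips at crop (185,178) and (290,90), knob axis x≈242). Descending.

>>> jog_arm(
  deltas=[0,0,0,0,0,-20,1,0,0,0,0,0,-40,1,0,0,0,0,0,-55,1,0,0,0,0,0,-58,1,0,0,0,0,0,-58,1,0,0,0,0,0,-58,1,0,0,0,0,0,-58,0.76,0,0,0,0,0,-58,0.76,0,0,0,0,0,-58,0.76,0,0,0,0,0,-58,0.76],
)

```text
clock: 3.7
position: [0.5206, -0.1424, 0.0726]
ee_rot: [0.0, 0.497, 0.868, 0.0]
contact_force: [0.1, 0.0, 0.1]
width: 0.0652
gripper_force: 0.0
```

```bash
python3 - <<'E'
from h import *
s=manip.get_state()
print(s["position"],s["contact_force"],s["moment"],s["width"],s["gripper_force"])
a=imaging.get_image("side")[215:355,240:400]
cv2.imwrite("pics/p2.png",cv2.resize(a,(640,560),interpolation=cv2.INTER_CUBIC))
E
```

```text
[ 0.52056276 -0.14244881  0.07255642] [0.07904238 0.01341172 0.13359934] [0.0168066  0.03843849 0.03881174] 0.06516101678218211 0.0
```

View pics/p2.png

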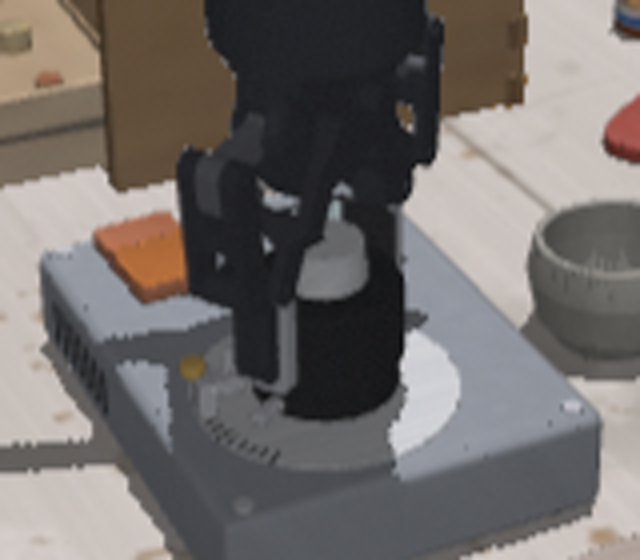

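Fingers straddle the ring without contact (65 mm). Gripping.

>>> jog_arm(
  deltas=[0,0,0,0,0,0,0.7,0,0,0,0,0,0,0.66,0,0,0,0,0,0,0.6,0,0,0,0,0,0,0.5,0,0,0,0,0,0,0.5,0,0,0,0,0,0,0.5],
  grip_force=38,
)

```text
clock: 4.35
position: [0.5205, -0.1424, 0.0724]
ee_rot: [0.0, 0.497, 0.868, 0.0]
contact_force: [-0.3, 0.4, 2.4]
width: 0.0561
gripper_force: 40.4
```

```bash
cat > st.py <<'E'
from rig import manip
import numpy as np
s=manip.get_state()
print(round(s["clock"],2),np.round(s["position"]*1e3,2),"F",np.round(s["contact_force"],2),"M",np.round(s["moment"],3),"w",round(s["width"]*1e3,1),round(s["gripper_force"],1),"yaw",round(float(np.degrees(2*np.arctan2(s["ee_rot"][1],s["ee_rot"][2]))),2),"q6",s["qpos"][5].round(4))
E
python3 st.py
```

```text
4.35 [ 520.49 -142.41   72.41] F [-0.29  0.41  2.42] M [0.013 0.036 0.02 ] w 56.1 40.4 yaw 59.6 q6 -0.9268
```

>>> jog_arm(
  deltas=[0,0,0,0,0,-0.7,0.5,0,0,0,0,0,-1.4,0.5,0,0,0,0,0,-2,0.5,0,0,0,0,0,-2,0.5,0,0,0,0,0,-2,0.5],
)

```text
clock: 4.85
position: [0.5205, -0.1424, 0.0708]
ee_rot: [0.0, 0.497, 0.868, 0.0]
contact_force: [-1.5, 0.6, 6.4]
width: 0.0559
gripper_force: 40.9
```

```bash
python3 st.py
```

```text
4.85 [ 520.53 -142.43   70.79] F [-1.51  0.63  6.38] M [ 0.101  0.25  -0.028] w 55.9 40.9 yaw 59.6 q6 -0.9268
```

>>> jog_arm(
  deltas=[0,0,0,0,0,-0.7,0.5,0,0,0,0,0,-1.4,0.5,0,0,0,0,0,-2.1,0.5,0,0,0,0,0,-2.8,0.5,0,0,0,0,0,-2.8,0.5,0,0,0,0,0,-2.8,0.5],
)

```text
clock: 5.45
position: [0.5205, -0.1425, 0.0687]
ee_rot: [0.0, 0.497, 0.868, 0.0]
contact_force: [-3.0, 1.4, 10.4]
width: 0.0556
gripper_force: 41.4
```

```bash
python3 st.py
```

```text
5.45 [ 520.53 -142.45   68.69] F [-3.05  1.44 10.44] M [ 0.152  0.499 -0.006] w 55.6 41.4 yaw 59.59 q6 -0.9267
```

>>> jog_arm(
  deltas=[0,0,0,0,0,-0.7,0.5,0,0,0,0,0,-1.4,0.5,0,0,0,0,0,-1.4,0.5,0,0,0,0,0,-1.4,0.5],
)

```text
clock: 5.85
position: [0.5206, -0.1425, 0.0677]
ee_rot: [0.0, 0.497, 0.868, 0.0]
contact_force: [-3.1, 1.4, 14.0]
width: 0.0562
gripper_force: 41.6
```

```bash
python3 st.py
```

```text
5.85 [ 520.55 -142.46   67.69] F [-3.11  1.36 14.01] M [ 0.186  0.61  -0.03 ] w 56.2 41.6 yaw 59.59 q6 -0.9267
```

>>> jog_arm(
  deltas=[0,0,-1,0,0,0.3,0.5,0,0,-2,0,0,0.3,0.5,0,0,-4,0,0,0.3,0.5,0,0,-6,0,0,0.3,0.5,0,0,-8,0,0,0.3,0.5,0,0,-8,0,0,0.3,0.5],
)

```text
clock: 6.45
position: [0.5207, -0.1424, 0.068]
ee_rot: [0.001, 0.557, 0.831, 0.0]
contact_force: [-2.3, 1.6, 13.9]
width: 0.0559
gripper_force: 41.8
```

```bash
python3 st.py
```

```text
6.45 [ 520.69 -142.4    67.97] F [-2.26  1.62 13.86] M [ 0.252  0.534 -0.073] w 55.9 41.8 yaw 67.63 q6 -0.7865
```

>>> jog_arm(
  deltas=[0,0,-2,0,0,0.3,0.5,0,0,-4,0,0,0.3,0.5,0,0,-6,0,0,0.3,0.5,0,0,-8,0,0,0.3,0.5,0,0,-10,0,0,0.3,0.5,0,0,-12,0,0,0.3,0.5],
)

```text
clock: 7.05
position: [0.5209, -0.1423, 0.0682]
ee_rot: [0.001, 0.641, 0.768, 0.0]
contact_force: [-2.3, 2.6, 12.5]
width: 0.0557
gripper_force: 41.8
```

```bash
python3 st.py;  python3 - <<'E'
from h import *
a=imaging.get_image("side")[255:355,240:370]
cv2.imwrite("pics/p3.png",cv2.resize(a,(780,600),interpolation=cv2.INTER_CUBIC))
E
```

```text
7.05 [ 520.88 -142.33   68.22] F [-2.27  2.58 12.49] M [0.31  0.433 0.005] w 55.7 41.8 yaw 79.67 q6 -0.5764
```

View pics/p3.png

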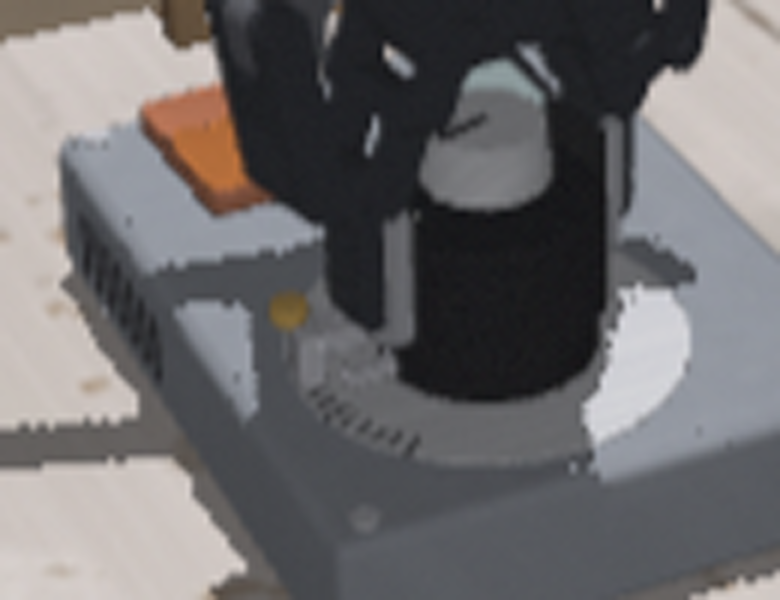

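The view shows the tab now right at the tooth (crop ≈ (380,370)), with the inner knob unmoved. Continuing with the press held.

>>> jog_arm(
  deltas=[0,0,-1,0,0,0,0.5,0,0,-2,0,0,0,0.5,0,0,-3,0,0,0,0.5,0,0,-4,0,0,0,0.5,0,0,-5,0,0,0,0.5,0,0,-6,0,0,0,0.5,0,0,-7,0,0,0,0.5,0,0,-8,0,0,0,0.5,0,0,-8,0,0,0,0.5],
)

```text
clock: 8.0
position: [0.521, -0.1423, 0.0682]
ee_rot: [0.001, 0.692, 0.722, 0.001]
contact_force: [-2.6, 1.9, 12.4]
width: 0.0559
gripper_force: 41.7
```

```bash
python3 st.py
```

```text
8.0 [ 521.02 -142.3    68.23] F [-2.64  1.95 12.44] M [0.335 0.429 0.041] w 55.9 41.7 yaw 87.62 q6 -0.4378
```

>>> jog_arm(
  deltas=[0,0,-1,0,0,0,0.5,0,0,-2,0,0,0,0.5,0,0,-3,0,0,0,0.5,0,0,-4,0,0,0,0.5,0,0,-5,0,0,0,0.5,0,0,-6,0,0,0,0.5,0,0,-7,0,0,0,0.5,0,0,-8,0,0,0,0.5,0,0,-8,0,0,0,0.5],
)

```text
clock: 8.9
position: [0.5212, -0.1423, 0.0682]
ee_rot: [0.001, 0.741, 0.672, 0.001]
contact_force: [-1.5, 2.9, 12.5]
width: 0.0557
gripper_force: 41.7
```

```bash
python3 st.py
```

```text
8.9 [ 521.16 -142.33   68.25] F [-1.52  2.93 12.47] M [ 0.336  0.363 -0.025] w 55.7 41.7 yaw 95.62 q6 -0.2981
```

>>> jog_arm(
  deltas=[0,0,-0.5,0,0,0,0.5,0,0,-1,0,0,0,0.5,0,0,-1.5,0,0,0,0.5,0,0,-2,0,0,0,0.5,0,0,-2,0,0,0,0.5],
)

```text
clock: 9.4
position: [0.5212, -0.1423, 0.0683]
ee_rot: [0.001, 0.752, 0.659, 0.001]
contact_force: [-0.6, 1.6, 13.3]
width: 0.056
gripper_force: 41.7
```

```bash
python3 st.py
```

```text
9.4 [ 521.22 -142.32   68.3 ] F [-0.55  1.62 13.32] M [ 0.37   0.405 -0.048] w 56.0 41.7 yaw 97.61 q6 -0.2634
```

>>> jog_arm(
  deltas=[0,0,-0.5,0,0,0,0.5,0,0,-1,0,0,0,0.5,0,0,-1.2,0,0,0,0.5,0,0,-1.2,0,0,0,0.5],
)

```text
clock: 9.8
position: [0.5213, -0.1423, 0.0683]
ee_rot: [0.001, 0.759, 0.651, 0.001]
contact_force: [-1.4, 2.8, 12.1]
width: 0.0562
gripper_force: 41.7
```

```bash
python3 st.py
```

```text
9.8 [ 521.25 -142.32   68.28] F [-1.36  2.82 12.07] M [0.31  0.375 0.043] w 56.2 41.7 yaw 98.8 q6 -0.2426
```

>>> jog_arm(
  deltas=[0,0,-0.5,0,0,0,0.5,0,0,-1,0,0,0,0.5,0,0,-1.2,0,0,0,0.5,0,0,-1.2,0,0,0,0.5],
)

```text
clock: 10.2
position: [0.5213, -0.1423, 0.0683]
ee_rot: [0.001, 0.766, 0.643, 0.001]
contact_force: [-0.8, 2.6, 13.0]
width: 0.0561
gripper_force: 41.7
```

```bash
python3 st.py
```

```text
10.2 [ 521.27 -142.33   68.29] F [-0.81  2.6  13.03] M [0.358 0.366 0.021] w 56.1 41.7 yaw 100.0 q6 -0.2216
```

>>> jog_arm(
  deltas=[0,0,-0.5,0,0,0,0.5,0,0,-1,0,0,0,0.5,0,0,-1,0,0,0,0.5],
)

```text
clock: 10.5
position: [0.5213, -0.1423, 0.0683]
ee_rot: [0.001, 0.772, 0.636, 0.001]
contact_force: [-1.8, 2.4, 13.1]
width: 0.0561
gripper_force: 41.7
```

```bash
python3 st.py
```

```text
10.5 [ 521.28 -142.33   68.27] F [-1.84  2.38 13.14] M [0.31  0.303 0.047] w 56.1 41.7 yaw 101.01 q6 -0.204
```

>>> jog_arm(
  deltas=[0,0,-0.5,0,0,0,0.5,0,0,-1,0,0,0,0.5,0,0,-1,0,0,0,0.5],
)

```text
clock: 10.8
position: [0.5213, -0.1423, 0.0683]
ee_rot: [0.001, 0.777, 0.629, 0.001]
contact_force: [-2.2, 1.7, 13.4]
width: 0.0563
gripper_force: 41.7
```

```bash
python3 st.py
```

```text
10.8 [ 521.31 -142.32   68.28] F [-2.2   1.71 13.35] M [0.36  0.339 0.014] w 56.3 41.7 yaw 102.01 q6 -0.1866
```

>>> jog_arm(
  deltas=[0,0,-0.5,0,0,0,0.5,0,0,-1,0,0,0,0.5,0,0,-1,0,0,0,0.5],
)

```text
clock: 11.1
position: [0.5213, -0.1423, 0.0683]
ee_rot: [0.001, 0.783, 0.622, 0.001]
contact_force: [-1.2, 2.4, 13.0]
width: 0.0557
gripper_force: 41.7
```

```bash
python3 st.py
```

```text
11.1 [ 521.32 -142.32   68.31] F [-1.25  2.4  13.05] M [ 0.315  0.341 -0.008] w 55.7 41.7 yaw 103.01 q6 -0.1692
```

>>> jog_arm(
  deltas=[0,0,-0.5,0,0,0,0.5,0,0,-1,0,0,0,0.5,0,0,-1,0,0,0,0.5],
)

```text
clock: 11.4
position: [0.5213, -0.1423, 0.0683]
ee_rot: [0.001, 0.788, 0.616, 0.001]
contact_force: [-1.4, 1.8, 11.6]
width: 0.056
gripper_force: 41.7
```

```bash
python3 st.py
```

```text
11.4 [ 521.32 -142.34   68.3 ] F [-1.39  1.76 11.64] M [0.355 0.337 0.005] w 56.0 41.7 yaw 104.01 q6 -0.1517
```

>>> jog_arm(
  deltas=[0,0,-0.5,0,0,0,0.5,0,0,-1,0,0,0,0.5,0,0,-1,0,0,0,0.5],
)

```text
clock: 11.7
position: [0.5214, -0.1424, 0.0683]
ee_rot: [0.001, 0.793, 0.609, 0.001]
contact_force: [-2.0, 3.1, 12.2]
width: 0.056
gripper_force: 41.7
```

```bash
python3 st.py;  python3 - <<'E'
from h import *
a=imaging.get_image("side")[275:345,265:355]
cv2.imwrite("pics/p4.png",cv2.resize(a,(720,560),interpolation=cv2.INTER_CUBIC))
E
```

```text
11.7 [ 521.37 -142.36   68.28] F [-2.05  3.07 12.21] M [ 0.31   0.339 -0.006] w 56.0 41.7 yaw 105.01 q6 -0.1342
```

View pics/p4.png

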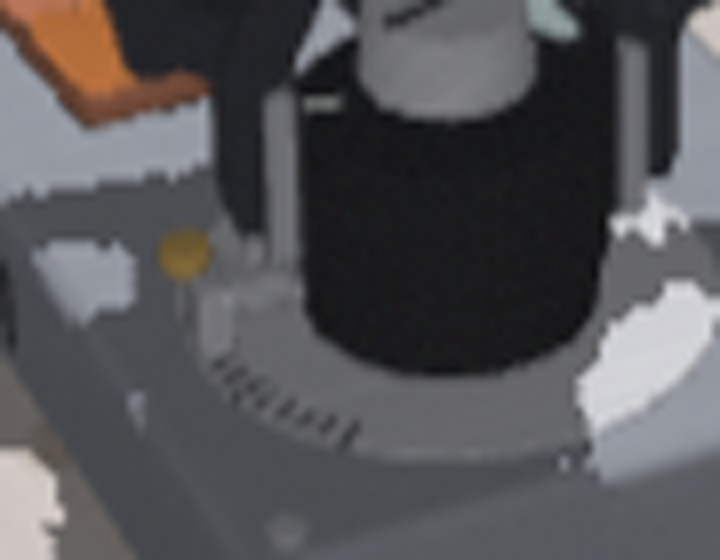

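The tab has gone under the tooth (post at crop (215,315)) and is now hidden near the pin at about (240,240); the inner knob's mark looks unchanged. Creeping on.

>>> jog_arm(
  deltas=[0,0,-0.4,0,0,0,0.5,0,0,-0.8,0,0,0,0.5,0,0,-0.8,0,0,0,0.5],
)

```text
clock: 12.05
position: [0.5214, -0.1424, 0.0683]
ee_rot: [0.001, 0.798, 0.603, 0.001]
contact_force: [-1.4, 2.3, 12.9]
width: 0.0563
gripper_force: 41.7
```

```bash
python3 st.py
```

```text
12.05 [ 521.36 -142.36   68.32] F [-1.38  2.34 12.89] M [ 0.33   0.334 -0.006] w 56.3 41.7 yaw 105.81 q6 -0.1203
```

>>> jog_arm(
  deltas=[0,0,-0.4,0,0,0,0.5,0,0,-0.8,0,0,0,0.5,0,0,-0.8,0,0,0,0.5],
)

```text
clock: 12.35
position: [0.5214, -0.1423, 0.0683]
ee_rot: [0.001, 0.802, 0.598, 0.001]
contact_force: [-0.7, 2.4, 12.0]
width: 0.0561
gripper_force: 41.7
```

```bash
python3 st.py
```

```text
12.35 [ 521.36 -142.33   68.31] F [-0.67  2.43 12.03] M [0.346 0.311 0.006] w 56.1 41.7 yaw 106.61 q6 -0.1064
```

>>> jog_arm(
  deltas=[0,0,-0.4,0,0,0,0.5,0,0,-0.8,0,0,0,0.5,0,0,-0.8,0,0,0,0.5],
)

```text
clock: 12.65
position: [0.5214, -0.1423, 0.0683]
ee_rot: [0.001, 0.806, 0.592, 0.001]
contact_force: [-0.9, 2.6, 12.4]
width: 0.0561
gripper_force: 41.7
```

```bash
python3 st.py
```

```text
12.65 [ 521.4  -142.34   68.3 ] F [-0.92  2.6  12.45] M [0.38  0.302 0.046] w 56.1 41.7 yaw 107.41 q6 -0.0924
```

>>> jog_arm(
  deltas=[0,0,-0.4,0,0,0,0.5,0,0,-0.8,0,0,0,0.5,0,0,-0.8,0,0,0,0.5],
)

```text
clock: 12.95
position: [0.5214, -0.1423, 0.0683]
ee_rot: [0.001, 0.81, 0.586, 0.001]
contact_force: [-0.7, 2.4, 12.4]
width: 0.0562
gripper_force: 41.7
```

```bash
python3 st.py
```

```text
12.95 [ 521.43 -142.34   68.32] F [-0.74  2.35 12.37] M [ 0.433  0.321 -0.017] w 56.2 41.7 yaw 108.21 q6 -0.0784
```

>>> jog_arm(
  deltas=[0,0,-0.4,0,0,0,0.5,0,0,-0.8,0,0,0,0.5,0,0,-0.8,0,0,0,0.5],
)

```text
clock: 13.25
position: [0.5214, -0.1424, 0.0683]
ee_rot: [0.001, 0.814, 0.581, 0.001]
contact_force: [-0.9, 1.5, 12.1]
width: 0.0558
gripper_force: 41.7
```

```bash
python3 st.py
```

```text
13.25 [ 521.43 -142.35   68.32] F [-0.94  1.5  12.08] M [0.369 0.329 0.   ] w 55.8 41.7 yaw 109.01 q6 -0.0645
```

>>> jog_arm(
  deltas=[0,0,-0.4,0,0,0,0.5,0,0,-0.8,0,0,0,0.5,0,0,-0.8,0,0,0,0.5],
)

```text
clock: 13.55
position: [0.5214, -0.1424, 0.0683]
ee_rot: [0.001, 0.818, 0.575, 0.001]
contact_force: [-0.0, 1.0, 12.3]
width: 0.056
gripper_force: 41.7
```

```bash
python3 st.py
```

```text
13.55 [ 521.44 -142.35   68.31] F [-0.02  1.01 12.3 ] M [0.334 0.26  0.072] w 56.0 41.7 yaw 109.81 q6 -0.0505
```

>>> jog_arm(
  deltas=[0,0,-0.2,0,0,0,0.5,0,0,-0.4,0,0,0,0.5,0,0,-0.4,0,0,0,0.5],
)

```text
clock: 13.85
position: [0.5214, -0.1423, 0.0683]
ee_rot: [0.001, 0.82, 0.572, 0.001]
contact_force: [-1.4, 2.4, 12.1]
width: 0.0559
gripper_force: 41.7
```

```bash
python3 st.py
```

```text
13.85 [ 521.43 -142.33   68.3 ] F [-1.35  2.39 12.05] M [ 0.369  0.327 -0.001] w 55.9 41.7 yaw 110.21 q6 -0.0436
```

Just noise. On.

>>> jog_arm(
  deltas=[0,0,-0.4,0,0,0,0.5,0,0,-0.8,0,0,0,0.5,0,0,-0.8,0,0,0,0.5],
)

```text
clock: 14.15
position: [0.5215, -0.1424, 0.0683]
ee_rot: [0.001, 0.824, 0.566, 0.001]
contact_force: [-1.2, 2.5, 11.9]
width: 0.056
gripper_force: 41.7
```

```bash
python3 st.py
```

```text
14.15 [ 521.48 -142.38   68.33] F [-1.24  2.48 11.88] M [0.335 0.241 0.062] w 56.0 41.7 yaw 111.01 q6 -0.0296
```

>>> jog_arm(
  deltas=[0,0,-0.4,0,0,0,0.5,0,0,-0.8,0,0,0,0.5,0,0,-0.8,0,0,0,0.5],
)

```text
clock: 14.45
position: [0.5215, -0.1424, 0.0683]
ee_rot: [0.001, 0.828, 0.561, 0.001]
contact_force: [-1.0, 2.3, 12.4]
width: 0.056
gripper_force: 41.7
```

```bash
python3 st.py
```

```text
14.45 [ 521.49 -142.37   68.34] F [-0.96  2.33 12.37] M [0.352 0.304 0.062] w 56.0 41.7 yaw 111.81 q6 -0.0156
```

>>> jog_arm(
  deltas=[0,0,-0.3,0,0,0,0.5,0,0,-0.6,0,0,0,0.5,0,0,-0.6,0,0,0,0.5],
)

```text
clock: 14.75
position: [0.5215, -0.1424, 0.0683]
ee_rot: [0.001, 0.831, 0.556, 0.001]
contact_force: [-1.0, 2.1, 11.2]
width: 0.0561
gripper_force: 41.7
```

```bash
python3 st.py
```

```text
14.75 [ 521.49 -142.41   68.31] F [-1.01  2.09 11.17] M [0.364 0.257 0.017] w 56.1 41.7 yaw 112.41 q6 -0.0052
```

>>> jog_arm(
  deltas=[0,0,-0.4,0,0,0,0.5,0,0,-0.8,0,0,0,0.5,0,0,-0.8,0,0,0,0.5],
)

```text
clock: 15.05
position: [0.5215, -0.1424, 0.0683]
ee_rot: [0.001, 0.835, 0.55, 0.001]
contact_force: [-1.0, 2.1, 13.5]
width: 0.0563
gripper_force: 41.7
```

```bash
python3 st.py
```

```text
15.05 [ 521.48 -142.37   68.33] F [-1.02  2.08 13.47] M [0.315 0.303 0.017] w 56.3 41.7 yaw 113.21 q6 0.0088
```

>>> jog_arm(
  deltas=[0,0,-0.4,0,0,0,0.5,0,0,-0.8,0,0,0,0.5,0,0,-0.8,0,0,0,0.5],
)

```text
clock: 15.35
position: [0.5215, -0.1424, 0.0683]
ee_rot: [0.001, 0.839, 0.545, 0.001]
contact_force: [-2.0, 1.1, 11.8]
width: 0.056
gripper_force: 41.7
```

```bash
python3 st.py
```

```text
15.35 [ 521.53 -142.4    68.33] F [-1.99  1.08 11.85] M [0.322 0.266 0.018] w 56.0 41.7 yaw 114.01 q6 0.0228
```

>>> jog_arm(
  deltas=[0,0,-0.4,0,0,0,0.5,0,0,-0.8,0,0,0,0.5,0,0,-0.8,0,0,0,0.5],
)

```text
clock: 15.65
position: [0.5215, -0.1424, 0.0683]
ee_rot: [0.001, 0.842, 0.539, 0.001]
contact_force: [-1.6, 2.2, 12.9]
width: 0.0561
gripper_force: 41.7
```

```bash
python3 st.py
```

```text
15.65 [ 521.5  -142.45   68.33] F [-1.56  2.19 12.87] M [0.366 0.244 0.192] w 56.1 41.7 yaw 114.78 q6 0.0364
```

>>> jog_arm(
  deltas=[0,0,0,0,0,0,0.5,0,0,0,0,0,0,0.5],
)

```text
clock: 15.85
position: [0.5215, -0.1425, 0.0683]
ee_rot: [0.001, 0.842, 0.539, 0.001]
contact_force: [0.0, 2.1, 11.8]
width: 0.0556
gripper_force: 41.7
```

```bash
python3 st.py
```

```text
15.85 [ 521.5  -142.47   68.35] F [1.000e-02 2.090e+00 1.182e+01] M [0.298 0.285 0.153] w 55.6 41.7 yaw 114.78 q6 0.0363
```

>>> jog_arm(
  deltas=[0,0,-0.2,0,0,0,0.5,0,0,-0.2,0,0,0,0.5,0,0,-0.2,0,0,0,0.5],
)

```text
clock: 16.15
position: [0.5215, -0.1425, 0.0683]
ee_rot: [0.001, 0.843, 0.538, 0.001]
contact_force: [-1.3, 1.5, 12.2]
width: 0.0556
gripper_force: 41.7
```

```bash
python3 st.py
```

```text
16.15 [ 521.51 -142.48   68.35] F [-1.28  1.47 12.19] M [0.348 0.237 0.227] w 55.6 41.7 yaw 114.96 q6 0.0397
```

The pin is clearly felt. I'll ease off slightly, let the ring rise, then release.

>>> jog_arm(
  deltas=[0,0,0.4,0,0,0,0.5,0,0,0.4,0,0,1,0.5,0,0,0.4,0,0,2,0.5,0,0,0.4,0,0,3,0.5,0,0,0.4,0,0,4,0.5,0,0,0.4,0,0,5,0.5,0,0,0.4,0,0,5,0.5,0,0,0.4,0,0,5,0.5],
)

```text
clock: 16.95
position: [0.5214, -0.1425, 0.072]
ee_rot: [0.001, 0.842, 0.54, 0.001]
contact_force: [3.0, 1.7, 4.5]
width: 0.0561
gripper_force: 41.0
```

```bash
python3 st.py
```

```text
16.95 [ 521.44 -142.46   71.98] F [2.99 1.7  4.49] M [ 0.37  -0.424  0.063] w 56.1 41.0 yaw 114.61 q6 0.0333
```

Raise a little more, then open.

>>> jog_arm(
  deltas=[0,0,0,0,0,1,0.5,0,0,0,0,0,1,0.5,0,0,0,0,0,1,0.66,0,0,0,0,0,1,0.7,0,0,0,0,0,1,0.76,0,0,0,0,0,1,0.85,0,0,0,0,0,1,1,0,0,0,0,0,1,1,0,0,0,0,0,1,1],
)

```text
clock: 17.85
position: [0.5202, -0.1424, 0.0726]
ee_rot: [-0.0, 0.842, 0.54, -0.0]
contact_force: [0.4, 0.1, -0.4]
width: 0.0857
gripper_force: 0.0
```

```bash
python3 st.py
```

```text
17.85 [ 520.19 -142.42   72.64] F [ 0.45  0.07 -0.44] M [0.018 0.041 0.01 ] w 85.7 0.0 yaw 114.6 q6 0.0333
```

>>> jog_arm(
  deltas=[0,0,0,0,0,15,1,0,0,0,0,0,40,1,0,0,0,0,0,80,1,0,0,0,0,0,120,1,0,0,0,0,0,150,1,0,0,0,0,0,150,1,0,0,0,0,0,150,1,0,0,0,0,0,150,1],
)

```text
clock: 18.65
position: [0.5195, -0.142, 0.2214]
ee_rot: [-0.001, 0.842, 0.54, -0.001]
contact_force: [-1.0, -0.3, 0.3]
width: 0.0857
gripper_force: 0.0
```

```bash
python3 st.py;  python3 - <<'E'
from h import *
a=imaging.get_image("side")[255:355,250:390]; b=cv2.imread("pics/side0.png")[255:355,250:390]
cv2.imwrite("pics/p5.png",cv2.resize(np.hstack([b,a])[:, :],(800,286),interpolation=cv2.INTER_CUBIC))
E
```

```text
18.65 [ 519.5  -142.04  221.4 ] F [-0.99 -0.32  0.34] M [ 0.027  0.003 -0.03 ] w 85.7 0.0 yaw 114.6 q6 0.0333
```

View pics/p5.png

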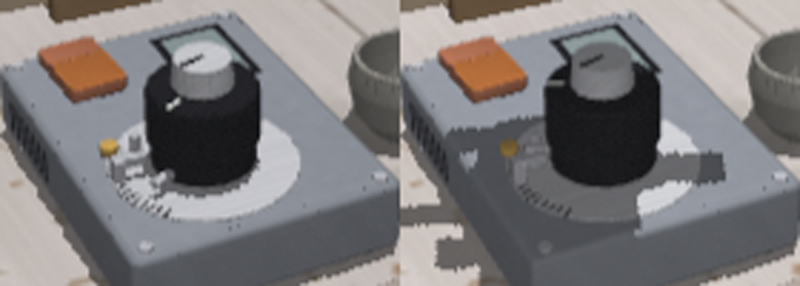

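The before/after view shows the ring mark moved from (172,103) to (555,85), the inner mark unchanged, and the ring up at its original height. Handing in.

```bash
python3 -c "
from rig import manip
print(manip.sign_off())"
```

```text
the job is handed in; nothing more can be done
None
```

The ring was pressed, turned under the gate until the tab bore lightly on the limit pin (about 0.2 N m), then let go; in the last picture it stands fully up with the inner knob unmoved, and the job is handed in (no verdict was returned).

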